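# Square a flat-edged router base plate in its drilling jig and clamp it

### The job

Get the black router base plate ready for drilling: turn it on its centring pin, without lifting it, and push it along until its flat edge lies flush against the alignment bar, pressing it home by feel with a short steady push (5 to 10 N on the bar, never more than 12 N). Leave it bearing on the bar, close the toggle clamp so that its rubber foot bears on the plate, let go, and leave the other things on the bench where they are.

Things in the scene. Friction and masses are not known exactly. Their poses are not given: they have to be found in the camera images.
- jig: drilling jig, fixed to the bench: aluminium base 230 (x) x 265 (y) x 15 mm thick (top face 15 mm above the bench). Origin on the bench under the jig; axes: x across the jig towards the alignment bar, y along the bar towards the toggle clamp, z up. The base spans x -115..115 and y -100..165 mm from the origin
- bar: alignment bar, fixed: dark steel rail 20 (x) x 170 (y) x 14 mm high with a facing on two screws before it, blue nylon on rubber (gives 1 mm in 4 N). Its angle on the jig differs (up to 0.06 rad). Origin: middle of the rail's lower front edge; x away from the plate, y along the bar. The facing's face lies somewhere at x -14 to -30 mm: not measured, find it by feel
- pin (a joint): slide of the brass centring pin (29 mm dia., 11 mm high) in the jig's T-slot, m: 0 at the start, when it stands at x -20, y 0 mm of the jig; grows as it slides along the jig's +x towards the bar (up to 0.045, more than is ever needed). The plate carries it along and both stay where they are left; sliding them takes 1 to 3 N, so the bar feels that much less than the push
- plate: black router base plate, loose on the jig's base, its bore over the pin (1.5 mm play): disc 140 mm dia., 8 mm thick, 0.15-0.26 kg, with one straight edge (the flat), 84 mm long, 56 mm from the centre. Origin: centre of its underside; +x points square out of the flat. At the start it is turned 0.5 to 1.9 rad anticlockwise (from above) from facing the bar, clear of the bar, so it can turn
- knob (a point): middle of the upright wooden guide knob fixed on the plate: 26 mm dia., from the plate's top face (23 mm above the bench) to 54 mm above the bench; its axis is at plate x -48, y 0, straight behind the flat. It is what the plate is turned and pushed by; if the fingertip yields sideways while it presses here, the flat swings flush by itself
- clamp (a joint): toggle clamp on the jig, rad: 0 closed (arm level, reaching to jig -y over the plate, handle upright); 1.0 to 1.35 at the start (arm raised, handle laid out to jig +y). Its stop is at -0.01. Pivot: at x 18, y 128 mm of the jig, 41 mm above the bench, axis along jig x. To close it, swing the handle up and towards jig -y; the arm comes down with it
- clamp_grip (a point): grip point in the clamp's red handle, 80 mm from the pivot (when closed, straight above it); the red grip is 16 x 16 mm and reaches from 47 to 109 mm from the pivot. The clamp is stiff and stays where it is left: moving the handle takes about 4 N here, and up to 12 N at the end, when the foot presses on the plate
- clamp_foot: black rubber foot on the clamp's arm, 16 mm dia., springy (1.5 N/mm, pressed in 1.5 mm when closed); origin at the centre of its face. It comes down on the plate between the pin and the bar, on the clamp's side. While the clamp is open, the raised arm stands up to 130 mm above the bench
- spare_plate: white spare plate of the same shape, without knob, lying flat on the bench; leave alone. Origin: centre of its underside
- wrench: steel open-end wrench, lying on the bench; leave alone
- screwdriver: screwdriver, lying on the bench; leave alone
- bush_a: steel drill bush, 28 mm dia., 20 mm high, standing on the bench beside the jig; leave alone
- bush_b: brass drill bush, 28 mm dia., 20 mm high, standing on the bench beside the jig; leave alone
- screw_jar: closed screw jar, 68 mm dia., 85 mm high; leave alone
- tape: yellow tape measure, 70 x 70 x 36 mm; leave alone

How it is judged:
By the outcome, as a careful person would: the job done as asked, in the order asked, and still so for the second after the job is handed in, with the robot touching nothing.
It also fails if it takes over 69 s, if anything falls off the work surface, if the arm or the gripper's body presses on something with over 40 N, if the wrist force passes 120 N, or if a joint passes its speed limit or range.

### The arm

A 7-joint arm with a two-finger parallel gripper is mounted at the origin on the work surface. World frame = base frame: x ahead of the robot, y to its left, z up, the work surface at z = 0. Lengths are in m, angles in degrees, forces in N, time in s.
With the tool pointing down it reaches from about 0.4 to 0.85 m from the base axis. Payload 10.4 kg.
Tool frame: the origin (TCP) lies on the centre line of the jaws, within the pads' length; the fingertips stand 17 mm ahead of it and the grasp point (between the pads) lies 2 mm behind it; z points along the fingers, y is the line along which they close (so a half turn about z gives the same grasp; the last joint's range is limited). The gripper opens to 87 mm and grips with 3 to 60 N. Pads are 19 mm wide; open, the fingers measure 117 mm over their backs; the gripper's body (75 mm by 190 mm) begins 51 mm behind the grasp point.
Start: joints at [65.512, 19.034, -3.707, 83.658, 1.238, 77.344, -5.071], TCP at [0.246, -0.575, 0.24] pointing down, gripper open.
Joint ranges: [-148.97, 148.97], [-28.65, 121.19], [-84.17, 76.75], [9.2, 138.47], [-72.65, 252.65], [3.7, 117.97], [-149.18, 149.18]. Speed limits (degrees/s): [127.2, 127.2, 159.86, 159.86, 180, 180, 180].

### API

Orientations are given as a 3x3 rotation matrix whose columns are the frame's x, y, z axes.
In Python, from cell import r gives the robot as it stands.
- The arm moves only by the tool drive_tool, never from a script. Its argument "moves" is a list of rows, each an object of numbers: "jaw": the closure, from 0 (fully open) to 1 (shut); "dx", "dy", "dz": the shift along the tool's x, y, z in m; "roll": the turn about the tool's z in degrees. A call has 1 to 20 rows; each row shifts and turns the commanded pose from where the row before left it, along the tool's axes as they then stand; what a row does not reach is not made up. A row lasts 1/8 s, in which the tool goes at most 62.5 mm and 10.7 degrees, less where a joint would pass 70% of its speed; a pose out of reach is approached as far as the arm can. A call is refused whole if a number of a shift passes 0.0625 or a number of a turn 10.7, either way. A call with a gripper value outside its range is refused whole. The fingers move at their own pace and stop on an object; "grip_force" is the grip in N (left out, the last holds). Time passes only in rows, so rows that do not move let the fingers close. It gives the time, the measured TCP pose, the force, the opening and the grip force at its end, in the units of the state.
- r.get_state(): the state, without advancing time (a new reading comes with each control period).
- r.get_image(name): name is "side" or "top" or "wrist"; returns the picture (384x512x3 uint8, red, green, blue); there is no depth.
- r.camera_info(name): a dict with "intrinsics" (3x3 intrinsics, pixels), "R" (3x3) and "t" (3): a world point X has camera coordinates R X + t. Camera axes: x right, y down, z forward; pixel columns grow to the right and rows downward; lengths in m; the calibration is good to about 2 mm. A picture is of the moment at which its call begins: read the wrist's pose just before it. camera_info takes no time and is no camera call; for the wrist camera it gives the pose at the moment of the call.
- r.sign_off(): hands the job in; it is judged then, once.
The state is a dict: "time": time; "joints": joint angles; "joint_velocities": joint speeds; "joint_torque": joint torques, N m; "tool_pos": TCP position; "tool_rot": TCP orientation; "ft_force": force on the tool from outside, world axes, zero at the start; "wrist_torque": the same for the moment, N m; "opening": finger opening in m; "grip_force": force on a finger pad.
Only numpy, scipy, OpenCV 4.12 (cv2) and the standard library are available. Lean on these libraries where they do the work, as an engineer would, in place of code of your own. Each camera call takes 0.05 s, during which the arm holds its last target. There are 200 camera calls.

## Working session

There is one attempt and no reset: what is moved stays moved. The work goes in short steps, Python scripts to look and compute and a tool call to move; the robot and the scene stay as the last step left them, time stands still between calls to the robot, and variables do not carry over. Pictures are saved under pics/ and viewed, at most 10 in all, crops included, and the job is handed in when it is done.

Besides the shell and the picture viewer there is one more tool, called after "Request:" as a command line: name --argument value ..., lists and objects as JSON in quotes. drive_tool: Moves the arm, as the interface text tells. Its arguments: {"type":"object","properties":{"moves":{"type":"array","items":{"type":"object","properties":{"jaw":{"type":"number"},"dx":{"type":"number"},"dy":{"type":"number"},"dz":{"type":"number"},"roll":{"type":"number"}}}},"grip_force":{"type":"number"}},"required":["moves"]}

```bash
mkdir -p pics; ls; python3 - <<'E'
from cell import r
import cv2
s=r.get_state()
for k,v in s.items(): print(k,v)
for n in("side","top"):
    c=r.camera_info(n);print(n,c)
    cv2.imwrite(f"pics/{n}0.png",cv2.cvtColor(r.get_image(n),cv2.COLOR_RGB2BGR))
a=cv2.imread("pics/top0.png");cv2.imwrite("pics/top0b.png",cv2.resize(a,(800,600),interpolation=cv2.INTER_CUBIC))
E
```

```text
pics
time 0.0
joints [65.51262118 19.07454541 -3.70678296 83.70596996  1.23527631 77.34084876
 -5.07071075]
joint_velocities [ 0.0781877   0.03186374  0.01061896 -0.03363942 -0.09877525 -0.03572202
 -0.03909856]
joint_torque [-2.61598888e-05 -6.23244810e+01  2.48609728e-02 -3.89901567e+01
 -6.12398610e-02  3.96120641e-02  1.81332121e-04]
tool_pos [ 0.24600617 -0.57416575  0.23872615]
tool_rot [[ 9.19184017e-01  3.93827884e-01 -5.84592046e-04]
 [ 3.93828317e-01 -9.19183098e-01  1.29956014e-03]
 [-2.55441084e-05 -1.42476381e-03 -9.99998985e-01]]
ft_force [-0.31283159 -1.11334906 -0.72116029]
wrist_torque [0.01057698 0.01687999 0.02102791]
grip_force 0.0
opening 0.08692747211713311
side {'intrinsics': array([[461.86143506,   0.        , 260.76547482],
       [  0.        , 461.86143506, 188.77832462],
       [  0.        ,   0.        ,   1.        ]]), 'R': array([[ 0.74697449, -0.6644874 ,  0.02203659],
       [-0.34021795, -0.41050791, -0.84601123],
       [ 0.57121   ,  0.62445156, -0.53270947]]), 't': array([-0.38188431,  0.25380472,  1.40058132])}
top {'intrinsics': array([[418.09384346,   0.        , 253.23071208],
       [  0.        , 418.09384346, 196.46420561],
       [  0.        ,   0.        ,   1.        ]]), 'R': array([[-0.02317414, -0.99972151, -0.00445669],
       [-0.98914256,  0.02357556, -0.14505583],
       [ 0.1451205 ,  0.00104675, -0.98941344]]), 't': array([0.0157054 , 0.51763701, 1.17902911])}
```

View pics/top0b.png

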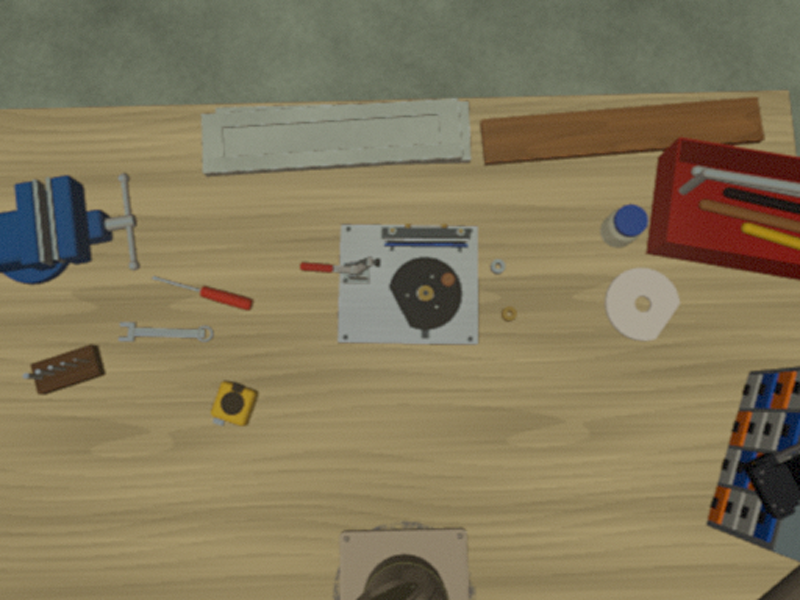

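View pics/side0.png

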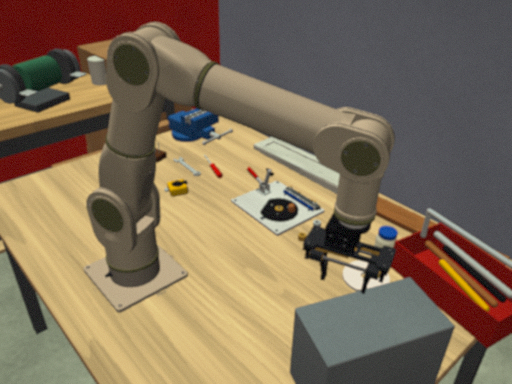

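The top view shows the jig at about (340–478, 226–343) of the 800-wide picture. The bar is on the far side (world +x), the clamp on the left (+y), and the knob at about (448,280). I'll enlarge the jig.

```bash
python3 - <<'E'
import cv2
a=cv2.imread("pics/top0.png")[138:228,188:318]
cv2.imwrite("pics/crop.png",cv2.resize(a,(780,540),interpolation=cv2.INTER_CUBIC))
E
```

```text
(no output)
```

View pics/crop.png

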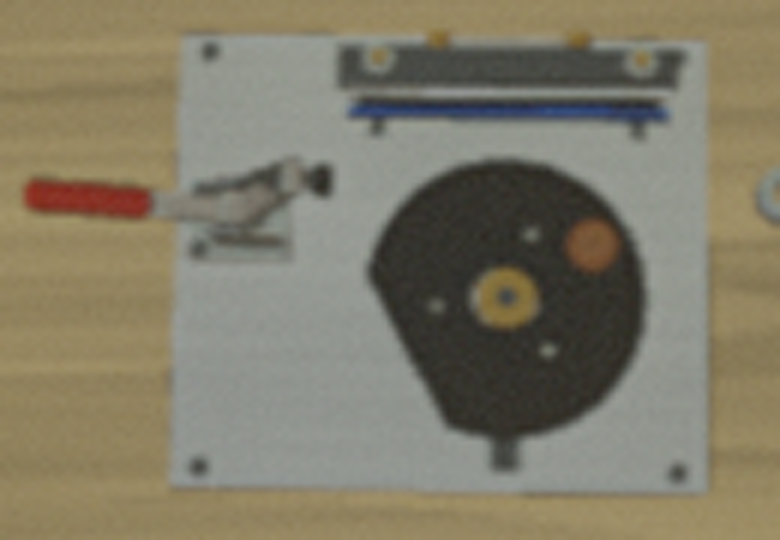

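```bash
cat > h.py <<'E'
import numpy as np
from cell import r
def ray(n,px,z,c=None):
    c=c or r.camera_info(n);K=c["intrinsics"];R=np.array(c["R"]);t=np.array(c["t"])
    d=R.T@np.linalg.solve(K,[px[0],px[1],1]);o=-R.T@t
    return o+d*(z-o[2])/d[2]
E
python3 - <<'E'
from h import *
np.set_printoptions(precision=4,suppress=True)
P=lambda u,v,z:ray("top",(188+(u+.5)/6-.5,138+(v+.5)/6-.5),z)
C=[P(182,36,.015),P(707,42,.015),P(707,492,.015),P(170,487,.015)]
print(np.array(C))
# jig corners: TL=(115,165) TR=(115,-100) BR=(-115,-100) BL=(-115,165)
L=np.array([[115,165],[115,-100],[-115,-100],[-115,165]])/1e3
W=np.array(C)[:,:2]
l0=L.mean(0);w0=W.mean(0);H=(L-l0).T@(W-w0);a=np.arctan2(H[0,1]-H[1,0],H[0,0]+H[1,1])
R=np.array([[np.cos(a),-np.sin(a)],[np.sin(a),np.cos(a)]]);o=w0-R@l0
print("jig",o,a,"res",W-(L@R.T+o))
J=lambda p:R.T@(p[:2]-o)
for n,u,v,z in [("pin",505,297,.026),("knob",592,245,.054),("rail L front",338,88,.029),("rail R front",678,88,.029),("blueL",350,116,.025),("blueR",667,120,.025),("flatA",370,270,.023),("flatB",448,427,.023),("handle end",25,195,.07),("foot",322,180,.12)]:
    p=P(u,v,z);print(n,p,J(p)*1e3)
for n,l in [("pin",(-20,0)),("pivot",(18,128))]: print(n,R@(np.array(l)/1e3)+o)
E
```

```text
[[ 0.6853  0.1065  0.015 ]
 [ 0.6757 -0.1576  0.015 ]
 [ 0.4489 -0.1482  0.015 ]
 [ 0.4575  0.1149  0.015 ]]
jig [ 0.5657 -0.0536] -0.03646267851029331 res [[-0.0013 -0.0006]
 [-0.0012  0.0001]
 [ 0.0018  0.0011]
 [ 0.0008 -0.0006]]
pin [ 0.5462 -0.0517  0.026 ] [-19.4774   1.1891]
knob [ 0.5659 -0.093   0.054 ] [  1.6684 -39.4379]
rail L front [0.6529 0.0282 0.029 ] [84.1637 84.8926]
rail R front [ 0.6488 -0.1404  0.029 ] [ 86.212 -83.766]
blueL [0.6395 0.0226 0.025 ] [70.9715 78.8136]
blueR [ 0.6336 -0.1348  0.025 ] [ 70.856  -78.6873]
flatA [0.5618 0.0144 0.023 ] [-6.2921 67.7636]
flatB [ 0.483  -0.0221  0.023 ] [-83.7592  28.49  ]
handle end [0.5936 0.1776 0.07  ] [ 19.4872 232.0135]
foot [0.5865 0.0344 0.12  ] [17.6601 88.6897]
pin [ 0.5457 -0.0528]
pivot [0.5883 0.0737]
```

Request:
drive_tool --moves '[{"dx": 0.048, "dy": -0.032}, {"dx": 0.048, "dy": -0.032}, {"dx": 0.048, "dy": -0.032}, {"dx": 0.048, "dy": -0.032}, {"dx": 0.048, "dy": -0.032}, {"dx": 0.048, "dy": -0.032}, {"dx": 0.048, "dy": -0.032}, {"dx": 0.048, "dy": -0.032}, {"dx": 0.048, "dy": -0.032}, {"dx": 0.052, "dy": -0.028}, {"roll": -9.2}, {"roll": -9.2}, {"roll": -9.2}, {"roll": -9.2}, {"roll": -9.2}, {"roll": -9.2}, {"roll": -9.2}, {}]'

```text
schema error: expected keys jaw, dx, dy, dz, roll
```

```bash
python3 - <<'E'
from h import *
import cv2,json
s=r.get_state();print(s["time"],s["tool_pos"],s["tool_rot"],s["ft_force"],s["joints"])
c=r.camera_info("wrist");a=r.get_image("wrist")
print(c)
np.savez("w1.npz",**c)
cv2.imwrite("pics/w1.png",cv2.cvtColor(cv2.resize(a,(768,576),interpolation=cv2.INTER_CUBIC),cv2.COLOR_RGB2BGR))
E
```

```text
0.1 [ 0.24599322 -0.57419959  0.23882053] [[ 9.19184556e-01  3.93826607e-01 -5.96154945e-04]
 [ 3.93827047e-01 -9.19183832e-01  1.15786147e-03]
 [-9.19793313e-05 -1.29907033e-03 -9.99999152e-01]] [ 0.96181222 -0.17217997  0.26720129] [65.51256591 19.0698288  -3.70644048 83.70081762  1.23935716 77.34386183
 -5.07131195]
{'intrinsics': array([[279.7916087 ,   0.        , 254.69710307],
       [  0.        , 279.7916087 , 193.07788602],
       [  0.        ,   0.        ,   1.        ]]), 'R': array([[ 0.3937956 , -0.91919629, -0.00179038],
       [-0.88932966, -0.38149139,  0.25210529],
       [-0.23241726, -0.09768571, -0.96769815]]), 't': array([-0.62420334, -0.03024662,  0.39052083])}
```

View pics/w1.png

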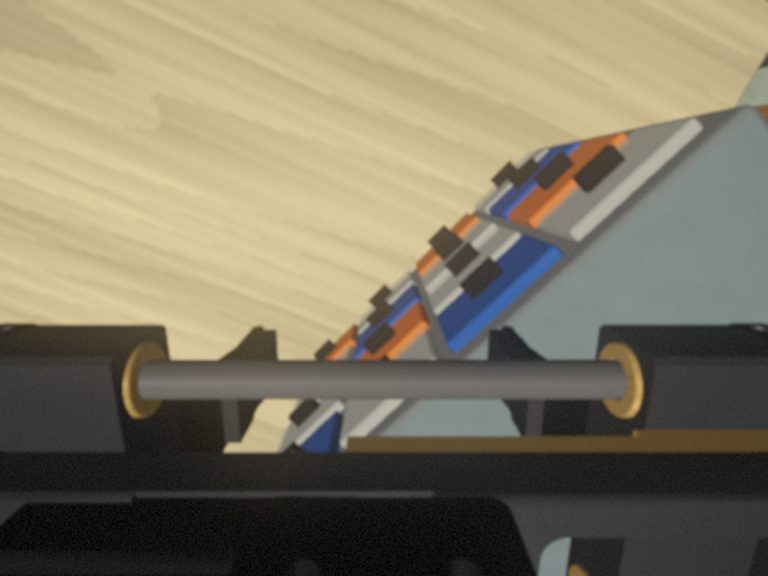

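The move was refused because every row needs all its keys, so the picture shows only the start place. I'm repeating it with full rows.

Request:
drive_tool --moves '[{"dx": 0.048, "dy": -0.032, "dz": 0, "roll": 0, "jaw": 0}, {"dx": 0.048, "dy": -0.032, "dz": 0, "roll": 0, "jaw": 0}, {"dx": 0.048, "dy": -0.032, "dz": 0, "roll": 0, "jaw": 0}, {"dx": 0.048, "dy": -0.032, "dz": 0, "roll": 0, "jaw": 0}, {"dx": 0.048, "dy": -0.032, "dz": 0, "roll": 0, "jaw": 0}, {"dx": 0.048, "dy": -0.032, "dz": 0, "roll": 0, "jaw": 0}, {"dx": 0.048, "dy": -0.032, "dz": 0, "roll": 0, "jaw": 0}, {"dx": 0.048, "dy": -0.032, "dz": 0, "roll": 0, "jaw": 0}, {"dx": 0.048, "dy": -0.032, "dz": 0, "roll": 0, "jaw": 0}, {"dx": 0.052, "dy": -0.028, "dz": 0, "roll": 0, "jaw": 0}, {"dx": 0, "dy": 0, "dz": 0, "roll": -9.2, "jaw": 0}, {"dx": 0, "dy": 0, "dz": 0, "roll": -9.2, "jaw": 0}, {"dx": 0, "dy": 0, "dz": 0, "roll": -9.2, "jaw": 0}, {"dx": 0, "dy": 0, "dz": 0, "roll": -9.2, "jaw": 0}, {"dx": 0, "dy": 0, "dz": 0, "roll": -9.2, "jaw": 0}, {"dx": 0, "dy": 0, "dz": 0, "roll": -9.2, "jaw": 0}, {"dx": 0, "dy": 0, "dz": 0, "roll": -9.2, "jaw": 0}, {"dx": 0, "dy": 0, "dz": 0, "roll": 0, "jaw": 0}]'

```text
time: 2.4
tool_pos: [0.5664, -0.0935, 0.2393]
tool_rot: [[0.043, 0.999, -0.0], [0.999, -0.043, 0.0], [0.0, -0.0, -1.0]]
ft_force: [0.1, 0.1, 0.4]
opening: 0.0872
grip_force: 0.0
```

```bash
python3 - <<'E'
from h import *
import cv2,json
s=r.get_state();print(s["time"],s["tool_pos"],s["tool_rot"],s["ft_force"],s["joints"])
c=r.camera_info("wrist");a=r.get_image("wrist")
np.savez("w1.npz",**c)
cv2.imwrite("pics/w2.png",cv2.cvtColor(cv2.resize(a,(768,576),interpolation=cv2.INTER_CUBIC),cv2.COLOR_RGB2BGR))
E
```

```text
2.4 [ 0.56644475 -0.09351976  0.2392806 ] [[ 4.31551100e-02  9.99068287e-01 -4.40670964e-04]
 [ 9.99068372e-01 -4.31550370e-02  1.73712285e-04]
 [ 1.54533263e-04 -4.47756995e-04 -9.99999888e-01]] [0.05240785 0.10366092 0.40041464] [ 33.8743588   15.89254308 -34.77681576  90.19534491   9.22031485
  76.83378994  -4.45852062]
```

View pics/w2.png

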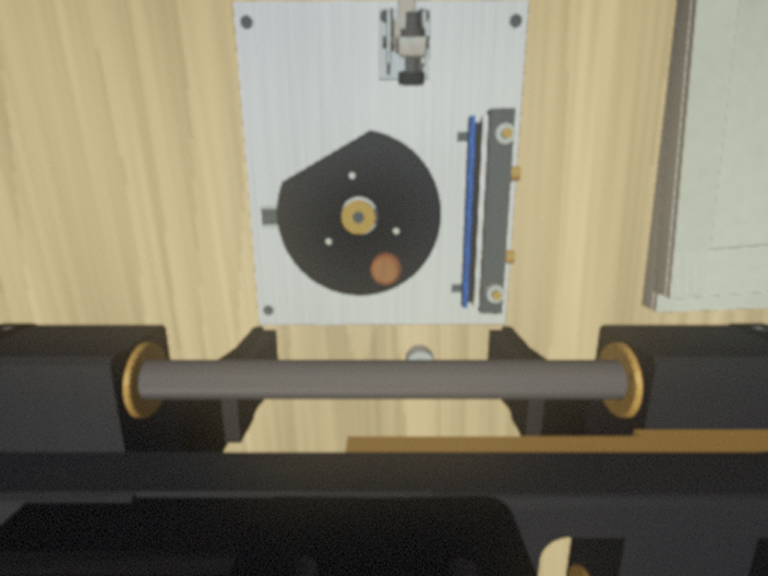

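The wrist view shows the pin at (358,216), the knob top at (386,268), the blue facing's front edge from (470,117) to (462,305), and the rail's front edge from (488,110) to (479,310).

```bash
python3 - <<'E'
from h import *
np.set_printoptions(precision=4,suppress=True)
c=dict(np.load("w1.npz"))
P=lambda u,v,z:ray("wrist",((u+.5)/1.5-.5,(v+.5)/1.5-.5),z,c)[:2]
C=np.array([P(237,2,.015),P(527,2,.015),P(503,324,.015),P(258,325,.015)])
L=np.array([[-115,165],[115,165],[115,-100],[-115,-100]])/1e3
l0=L.mean(0);w0=C.mean(0);H=(L-l0).T@(C-w0);a=np.arctan2(H[0,1]-H[1,0],H[0,0]+H[1,1])
R=np.array([[np.cos(a),-np.sin(a)],[np.sin(a),np.cos(a)]]);o=w0-R@l0
print("jig",o,a,"res",C-(L@R.T+o))
J=lambda p:R.T@(p-o)*1e3
for n,u,v,z in [("pin",358,216,.026),("knob",386,268,.054),("faceL",470,117,.027),("faceR",462,305,.027),("railL",488,110,.029),("railR",479,310,.029),("flatA",371,131,.023),("flatB",283,184,.023),("clamp base x",404,50,.03)]:
    p=P(u,v,z);print(n,p,J(p))
E
```

```text
jig [ 0.5671 -0.0549] -0.0454822604942602 res [[ 0.0033 -0.0012]
 [-0.0025 -0.0006]
 [-0.0014  0.0018]
 [ 0.0006  0.    ]]
pin [ 0.5478 -0.0525] [-19.3726   1.4398]
knob [ 0.5697 -0.0926] [  4.2929 -37.567 ]
faceL [0.6414 0.0214] [70.7565 79.5584]
faceR [ 0.6357 -0.1344] [ 72.1633 -76.3839]
railL [0.6551 0.0257] [84.2683 84.4566]
railR [ 0.6504 -0.1391] [ 87.0609 -80.3639]
flatA [0.5621 0.0148] [-8.1726 69.3569]
flatB [ 0.4865 -0.0237] [-81.9813  27.4937]
clamp base x [0.5903 0.0708] [ 17.3914 126.6247]
```

Request:
drive_tool --moves '[{"dx": 0, "dy": 0.001, "dz": 0.04, "roll": 0, "jaw": 0.4}, {"dx": 0, "dy": 0, "dz": 0.04, "roll": 0, "jaw": 0.4}, {"dx": 0, "dy": 0, "dz": 0.04, "roll": 0, "jaw": 0.4}, {"dx": 0, "dy": 0, "dz": 0.035, "roll": 0, "jaw": 0.4}, {"dx": 0, "dy": 0, "dz": 0.025, "roll": 0, "jaw": 0.4}, {"dx": 0, "dy": 0, "dz": 0.013, "roll": 0, "jaw": 0.4}, {"dx": 0, "dy": 0, "dz": 0, "roll": 0, "jaw": 0.6}, {"dx": 0, "dy": 0, "dz": 0, "roll": 0, "jaw": 0.8}, {"dx": 0, "dy": 0, "dz": 0, "roll": 0, "jaw": 0.8}, {"dx": 0, "dy": 0, "dz": 0, "roll": 0, "jaw": 0.8}]' --grip_force 4

```text
time: 3.7
tool_pos: [0.5682, -0.0936, 0.0474]
tool_rot: [[0.042, 0.999, 0.002], [0.999, -0.042, -0.0], [-0.0, 0.002, -1.0]]
ft_force: [-0.3, 0.6, 3.6]
opening: 0.0258
grip_force: 4.0
```

```bash
python3 - <<'E'
import numpy as np
c=np.array([.547,-.0525]);t=np.radians(np.linspace(-62.7,-182,16))
p=c+.048*np.c_[np.cos(t),np.sin(t)];p[0]=(.5682,-.0936)
d=np.diff(p,axis=0);a=d@np.c_[[.042,.999],[.999,-.042]]
print(np.round(a*1e3,1).tolist(),p[-1])
E
```

```text
[[-4.4, -5.1], [-2.0, -6.3], [-1.1, -6.6], [-0.2, -6.7], [0.7, -6.6], [1.6, -6.5], [2.5, -6.2], [3.3, -5.8], [4.1, -5.3], [4.8, -4.6], [5.4, -3.9], [5.9, -3.2], [6.2, -2.3], [6.5, -1.4], [6.6, -0.5]] [ 0.49902924 -0.05082482]
```

Request:
drive_tool --moves '[{"dx": -0.004, "dy": -0.005, "dz": 0, "roll": 0, "jaw": 0.8}, {"dx": -0.002, "dy": -0.006, "dz": 0, "roll": 0, "jaw": 0.8}, {"dx": -0.001, "dy": -0.007, "dz": 0, "roll": 0, "jaw": 0.8}, {"dx": 0, "dy": -0.007, "dz": 0, "roll": 0, "jaw": 0.8}, {"dx": 0.0005, "dy": -0.0065, "dz": 0, "roll": 0, "jaw": 0.8}, {"dx": 0.0015, "dy": -0.0065, "dz": 0, "roll": 0, "jaw": 0.8}, {"dx": 0.0025, "dy": -0.006, "dz": 0, "roll": 0, "jaw": 0.8}]' --grip_force 4

```text
time: 4.58
tool_pos: [0.523, -0.0939, 0.0465]
tool_rot: [[0.042, 0.999, -0.0], [0.999, -0.042, -0.0], [-0.0, -0.0, -1.0]]
ft_force: [1.3, -0.8, -1.1]
opening: 0.026
grip_force: 4.0
```

Request:
drive_tool --moves '[{"dx": 0.0035, "dy": -0.006, "dz": 0, "roll": 0, "jaw": 0.8}, {"dx": 0.004, "dy": -0.0055, "dz": 0, "roll": 0, "jaw": 0.8}, {"dx": 0.005, "dy": -0.0045, "dz": 0, "roll": 0, "jaw": 0.8}, {"dx": 0.0055, "dy": -0.004, "dz": 0, "roll": 0, "jaw": 0.8}, {"dx": 0.006, "dy": -0.003, "dz": 0, "roll": 0, "jaw": 0.8}, {"dx": 0.006, "dy": -0.0025, "dz": 0, "roll": 0, "jaw": 0.8}, {"dx": 0.0065, "dy": -0.0015, "dz": 0, "roll": 0, "jaw": 0.8}, {"dx": 0.0065, "dy": -0.0005, "dz": 0, "roll": 0, "jaw": 0.8}, {"dx": 0, "dy": 0, "dz": 0, "roll": 0, "jaw": 0.8}]' --grip_force 4

```text
time: 5.7
tool_pos: [0.4981, -0.0491, 0.0467]
tool_rot: [[0.041, 0.999, 0.0], [0.999, -0.041, 0.0], [0.0, 0.0, -1.0]]
ft_force: [2.6, 1.4, 1.5]
opening: 0.0261
grip_force: 4.0
```

```bash
python3 - <<'E'
from h import *
import cv2
s=r.get_state();print(s["time"],s["tool_pos"],s["ft_force"])
c=r.camera_info("wrist");a=r.get_image("wrist");np.savez("w3.npz",**c)
cv2.imwrite("pics/w3.png",cv2.cvtColor(cv2.resize(a,(768,576),interpolation=cv2.INTER_CUBIC),cv2.COLOR_RGB2BGR))
b=r.get_image("top")[138:228,188:318]
cv2.imwrite("pics/t3.png",cv2.cvtColor(cv2.resize(b,(780,540),interpolation=cv2.INTER_CUBIC),cv2.COLOR_RGB2BGR))
E
```

```text
5.7 [ 0.49805673 -0.04908346  0.04666163] [2.57585369 1.41285621 1.45120018]
```

View pics/w3.png

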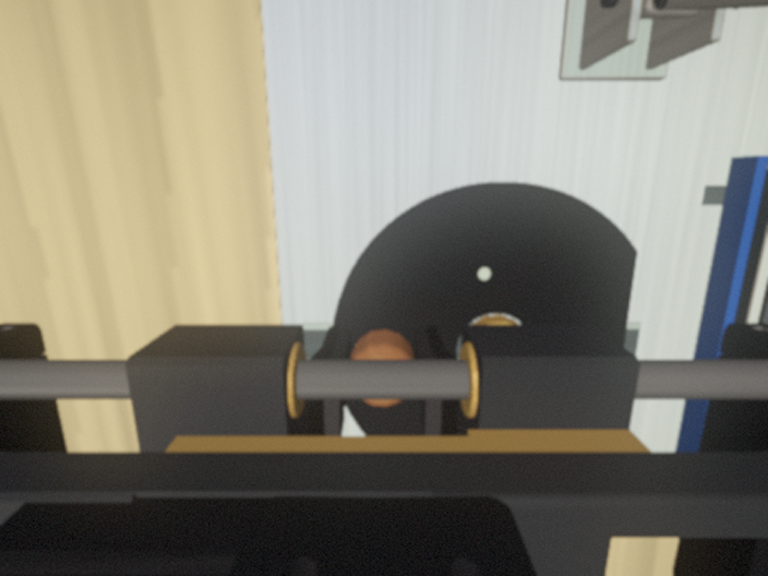

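The plate has turned: its flat now faces the bar, with the flat's edge from (635,250) to (627,325). I'll check that angle and the gap.

```bash
python3 - <<'E'
from h import *
np.set_printoptions(precision=4,suppress=True)
c=dict(np.load("w3.npz"))
P=lambda u,v,z:ray("wrist",((u+.5)/1.5-.5,(v+.5)/1.5-.5),z,c)[:2]
a,b=P(635,250,.023),P(627,325,.023);print(a,b,np.arctan2(*(b-a)[::1])*1)
d=a-b;print("normal angle",np.degrees(np.arctan2(-d[0],d[1])))
for z in(.015,.02): 
  a,b=P(733,157,z),P(683,450,z);d=a-b;print("face?",z,a,b,np.degrees(np.arctan2(-d[0],d[1])))
print("knob",P(383,345,.054))
E
```

```text
[ 0.603  -0.0119] [ 0.6031 -0.0441] 3.137935305383996
normal angle 0.20955061640192818
face? 0.015 [0.643 0.023] [ 0.6415 -0.1122] -0.6225223561406277
face? 0.02 [0.639  0.0229] [ 0.6376 -0.1085] -0.6225223561406217
knob [ 0.4995 -0.0365]
```

Request:
drive_tool --moves '[{"dx": 0, "dy": 0, "dz": 0, "roll": 0, "jaw": 0.65}, {"dx": 0, "dy": 0, "dz": 0, "roll": 0, "jaw": 0.65}, {"dx": 0, "dy": 0.004, "dz": 0, "roll": 0, "jaw": 0.65}, {"dx": 0, "dy": 0.004, "dz": 0, "roll": 0, "jaw": 0.65}, {"dx": 0, "dy": 0.004, "dz": 0, "roll": 0, "jaw": 0.65}, {"dx": 0, "dy": 0.004, "dz": 0, "roll": 0, "jaw": 0.65}, {"dx": 0, "dy": 0.003, "dz": 0, "roll": 0, "jaw": 0.65}, {"dx": 0, "dy": 0.003, "dz": 0, "roll": 0, "jaw": 0.65}]' --grip_force 40

```text
time: 6.8
tool_pos: [0.5199, -0.0509, 0.0465]
tool_rot: [[0.042, 0.999, -0.0], [0.999, -0.042, -0.0], [-0.0, -0.0, -1.0]]
ft_force: [-1.6, 0.5, -0.1]
opening: 0.0308
grip_force: 0.8
```

```bash
cat > f.py <<'E'
from h import *
import sys
def avg(n):
    F=[];
    for i in range(n):
        r.get_image("wrist");F.append(r.get_state()["ft_force"])
    F=np.array(F);s=r.get_state()
    print(s["time"],np.round(s["tool_pos"],4),"F",np.round(F.mean(0),2),"sd",np.round(F.std(0),2),"op",s["opening"])
avg(int(sys.argv[1]))
E
python3 f.py 6
```

```text
7.1 [ 0.5201 -0.0509  0.0467] F [0.05 0.25 0.03] sd [0.59 0.44 0.28] op 0.030312765892522932
```

Request:
drive_tool --moves '[{"dx": 0, "dy": 0.002, "dz": 0, "roll": 0, "jaw": 0.65}, {"dx": 0, "dy": 0.002, "dz": 0, "roll": 0, "jaw": 0.65}, {"dx": 0, "dy": 0.002, "dz": 0, "roll": 0, "jaw": 0.65}, {"dx": 0, "dy": 0.001, "dz": 0, "roll": 0, "jaw": 0.65}, {"dx": 0, "dy": 0.001, "dz": 0, "roll": 0, "jaw": 0.65}]'

```text
time: 7.72
tool_pos: [0.5279, -0.0512, 0.0465]
tool_rot: [[0.042, 0.999, -0.0], [0.999, -0.042, -0.0], [-0.0, -0.0, -1.0]]
ft_force: [-1.7, -0.5, 0.8]
opening: 0.0305
grip_force: 1.0
```

Request:
drive_tool --moves '[{"dx": 0, "dy": 0.001, "dz": 0, "roll": 0, "jaw": 0.65}, {"dx": 0, "dy": 0.001, "dz": 0, "roll": 0, "jaw": 0.65}]'

```text
time: 7.98
tool_pos: [0.5299, -0.0513, 0.0465]
tool_rot: [[0.042, 0.999, -0.0], [0.999, -0.042, -0.0], [-0.0, -0.0, -1.0]]
ft_force: [-1.9, 0.2, 0.9]
opening: 0.0303
grip_force: 1.0
```

Request:
drive_tool --moves '[{"dx": 0, "dy": 0.001, "dz": 0, "roll": 0, "jaw": 0.65}, {"dx": 0, "dy": 0.001, "dz": 0, "roll": 0, "jaw": 0.65}]'

```text
time: 8.22
tool_pos: [0.5319, -0.0515, 0.0465]
tool_rot: [[0.042, 0.999, 0.0], [0.999, -0.042, -0.0], [-0.0, 0.0, -1.0]]
ft_force: [-2.1, 0.3, 0.1]
opening: 0.0304
grip_force: 0.9
```

Request:
drive_tool --moves '[{"dx": 0, "dy": 0.0007, "dz": 0, "roll": 0, "jaw": 0.65}, {"dx": 0, "dy": 0.0008, "dz": 0, "roll": 0, "jaw": 0.65}]'

```text
time: 8.48
tool_pos: [0.5334, -0.0515, 0.0465]
tool_rot: [[0.042, 0.999, 0.0], [0.999, -0.042, -0.0], [-0.0, 0.0, -1.0]]
ft_force: [-2.1, -0.3, -0.1]
opening: 0.0304
grip_force: 0.9
```

Request:
drive_tool --moves '[{"dx": 0, "dy": 0.0007, "dz": 0, "roll": 0, "jaw": 0.65}, {"dx": 0, "dy": 0.0008, "dz": 0, "roll": 0, "jaw": 0.65}]'

```text
time: 8.72
tool_pos: [0.5349, -0.0515, 0.0466]
tool_rot: [[0.042, 0.999, 0.0], [0.999, -0.042, -0.0], [-0.0, 0.0, -1.0]]
ft_force: [-1.6, 0.6, -0.9]
opening: 0.0308
grip_force: 0.9
```

Request:
drive_tool --moves '[{"dx": 0, "dy": 0.0005, "dz": 0, "roll": 0, "jaw": 0.65}, {"dx": 0, "dy": 0.0005, "dz": 0, "roll": 0, "jaw": 0.65}]'

```text
time: 8.98
tool_pos: [0.5359, -0.0516, 0.0466]
tool_rot: [[0.042, 0.999, 0.0], [0.999, -0.042, -0.0], [-0.0, 0.0, -1.0]]
ft_force: [-2.3, -0.1, -0.7]
opening: 0.0307
grip_force: 0.9
```

Request:
drive_tool --moves '[{"dx": 0, "dy": 0.0005, "dz": 0, "roll": 0, "jaw": 0.65}, {"dx": 0, "dy": 0.0005, "dz": 0, "roll": 0, "jaw": 0.65}]'

```text
time: 9.22
tool_pos: [0.5368, -0.0517, 0.0465]
tool_rot: [[0.042, 0.999, -0.0], [0.999, -0.042, -0.0], [-0.0, -0.0, -1.0]]
ft_force: [-1.1, 0.1, -0.1]
opening: 0.0304
grip_force: 0.9
```

Request:
drive_tool --moves '[{"dx": 0, "dy": 0.0005, "dz": 0, "roll": 0, "jaw": 0.65}, {"dx": 0, "dy": 0.0005, "dz": 0, "roll": 0, "jaw": 0.65}]'

```text
time: 9.48
tool_pos: [0.5375, -0.0516, 0.0465]
tool_rot: [[0.042, 0.999, -0.001], [0.999, -0.042, -0.0], [-0.0, -0.001, -1.0]]
ft_force: [-4.3, 0.7, 1.9]
opening: 0.0303
grip_force: 2.1
```

Request:
drive_tool --moves '[{"dx": 0, "dy": 0.0005, "dz": 0, "roll": 0, "jaw": 0.65}, {"dx": 0, "dy": 0.0005, "dz": 0, "roll": 0, "jaw": 0.65}]'

```text
time: 9.72
tool_pos: [0.5381, -0.0516, 0.0463]
tool_rot: [[0.042, 0.999, -0.002], [0.999, -0.042, -0.0], [-0.0, -0.002, -1.0]]
ft_force: [-5.8, 1.6, 3.3]
opening: 0.0304
grip_force: 3.4
```

Request:
drive_tool --moves '[{"dx": 0, "dy": 0.0005, "dz": 0, "roll": 0, "jaw": 0.65}, {"dx": 0, "dy": 0, "dz": 0, "roll": 0, "jaw": 0.65}]'

```text
time: 9.98
tool_pos: [0.5384, -0.0517, 0.0463]
tool_rot: [[0.042, 0.999, -0.002], [0.999, -0.042, -0.0], [-0.0, -0.002, -1.0]]
ft_force: [-7.3, 0.0, 2.8]
opening: 0.0306
grip_force: 3.5
```

```bash
python3 f.py 6
```

```text
10.275 [ 0.5384 -0.0517  0.0463] F [-7.33  0.98  3.01] sd [0.37 0.35 0.42] op 0.0304973978037108
```

Request:
drive_tool --moves '[{"dx": 0.0005, "dy": 0.0003, "dz": 0, "roll": 0, "jaw": 0.65}, {"dx": 0.0005, "dy": 0.0003, "dz": 0, "roll": 0, "jaw": 0.65}, {"dx": 0, "dy": 0, "dz": 0, "roll": 0, "jaw": 0.65}]'

```text
time: 10.65
tool_pos: [0.5387, -0.0513, 0.0461]
tool_rot: [[0.042, 0.999, -0.003], [0.999, -0.042, -0.001], [-0.001, -0.003, -1.0]]
ft_force: [-8.5, -1.0, 2.5]
opening: 0.0304
grip_force: 4.0
```

```bash
python3 f.py 8; python3 - <<'E'
from h import *
import cv2
c=r.camera_info("wrist");a=r.get_image("wrist");np.savez("w4.npz",**c)
cv2.imwrite("pics/w4.png",cv2.cvtColor(cv2.resize(a,(768,576),interpolation=cv2.INTER_CUBIC),cv2.COLOR_RGB2BGR))
E
```

```text
11.05 [ 0.5387 -0.0513  0.0461] F [-8.02 -1.17  3.34] sd [0.3  0.62 0.34] op 0.03058063179743607
```

View pics/w4.png

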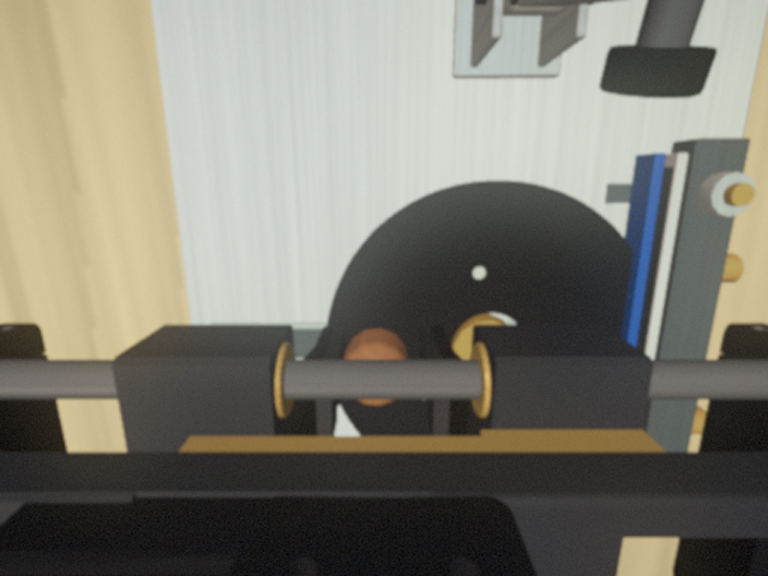

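Request:
drive_tool --moves '[{"dx": -0.0005, "dy": 0.0004, "dz": -0.0002, "roll": 0, "jaw": 0.65}, {"dx": 0, "dy": 0.0004, "dz": -0.0002, "roll": 0, "jaw": 0.65}, {"dx": 0, "dy": 0, "dz": 0, "roll": 0, "jaw": 0.65}]'

```text
time: 11.48
tool_pos: [0.539, -0.0515, 0.0462]
tool_rot: [[0.042, 0.999, -0.004], [0.999, -0.042, -0.0], [-0.001, -0.004, -1.0]]
ft_force: [-8.3, 0.1, 1.2]
opening: 0.0304
grip_force: 4.3
```

```bash
python3 f.py 8
```

```text
11.875 [ 0.539  -0.0515  0.0462] F [-9.01 -0.2   1.26] sd [0.37 0.49 0.51] op 0.030378677395964372
```

Request:
drive_tool --moves '[{"dx": 0, "dy": -0.0007, "dz": 0, "roll": 0, "jaw": 0.65}, {"dx": 0, "dy": -0.0007, "dz": 0, "roll": 0, "jaw": 0.65}, {"dx": 0, "dy": -0.0007, "dz": 0, "roll": 0, "jaw": 0.65}, {"dx": 0, "dy": -0.0007, "dz": 0, "roll": 0, "jaw": 0.65}, {"dx": 0, "dy": -0.0007, "dz": 0, "roll": 0, "jaw": 0.62}]'

```text
time: 12.5
tool_pos: [0.538, -0.0511, 0.0473]
tool_rot: [[0.042, 0.999, 0.002], [0.999, -0.042, -0.0], [0.0, 0.002, -1.0]]
ft_force: [-0.1, -0.3, 1.1]
opening: 0.0325
grip_force: 0.0
```

Request:
drive_tool --moves '[{"dx": 0, "dy": -0.0005, "dz": 0, "roll": 0, "jaw": 0.5}, {"dx": 0, "dy": 0, "dz": 0, "roll": 0, "jaw": 0.45}, {"dx": 0, "dy": 0, "dz": 0, "roll": 0, "jaw": 0.45}]'

```text
time: 12.88
tool_pos: [0.537, -0.0511, 0.0471]
tool_rot: [[0.042, 0.999, 0.001], [0.999, -0.042, -0.0], [-0.0, 0.001, -1.0]]
ft_force: [-0.3, -0.3, 0.5]
opening: 0.0466
grip_force: 0.0
```

Request:
drive_tool --moves '[{"dx": 0, "dy": 0, "dz": -0.02, "roll": 0, "jaw": 0.45}, {"dx": 0, "dy": 0, "dz": -0.045, "roll": 0, "jaw": 0.45}, {"dx": 0, "dy": 0, "dz": -0.055, "roll": 0, "jaw": 0.45}, {"dx": 0, "dy": 0, "dz": -0.055, "roll": 0, "jaw": 0.45}, {"dx": 0, "dy": 0, "dz": -0.02, "roll": 0, "jaw": 0.45}, {"dx": 0.04, "dy": 0.015, "dz": 0, "roll": 0, "jaw": 0.45}, {"dx": 0.04, "dy": 0.015, "dz": 0, "roll": 0, "jaw": 0.45}, {"dx": 0.04, "dy": 0.015, "dz": 0, "roll": 0, "jaw": 0.45}, {"dx": 0, "dy": 0, "dz": 0, "roll": 0, "jaw": 0.45}]'

```text
time: 14.0
tool_pos: [0.5868, 0.0712, 0.2433]
tool_rot: [[0.036, 0.999, 0.001], [0.999, -0.036, 0.002], [0.002, 0.001, -1.0]]
ft_force: [0.3, -0.2, 0.1]
opening: 0.0482
grip_force: 0.0
```

```bash
python3 - <<'E'
from h import *
import cv2
s=r.get_state();print(s["time"],s["tool_pos"],s["tool_rot"][:,1])
c=r.camera_info("wrist");a=r.get_image("wrist");np.savez("w5.npz",**c)
cv2.imwrite("pics/w5.png",cv2.cvtColor(cv2.resize(a,(768,576),interpolation=cv2.INTER_CUBIC),cv2.COLOR_RGB2BGR))
E
```

```text
14.0 [0.58682504 0.07117997 0.24333953] [ 9.99342558e-01 -3.62425463e-02  9.63746565e-04]
```

View pics/w5.png

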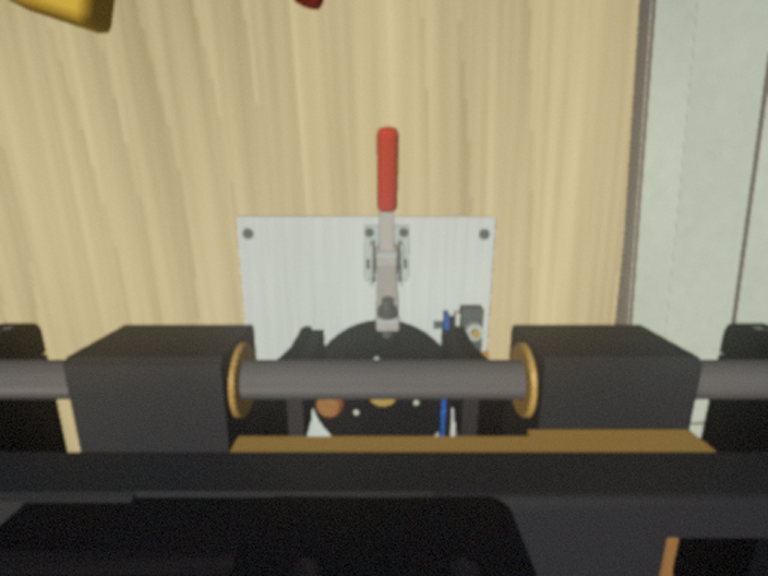

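The wrist view shows the red handle standing along column 388, from row 127 (outer end) to row 210 (inner end).

```bash
python3 - <<'E'
from h import *
c=dict(np.load("w5.npz"));K=c["intrinsics"];R=c["R"];t=c["t"]
jy=np.array([.040,.9992,0]);z=np.array([0,0,1.])
def px(X):
    q=K@(R@X+t);q=q[:2]/q[2];return (q+.5)*1.5-.5
for P in ([.5883,.0737,.041],[.590,.0722,.041]):
  P=np.array(P);print("pivot",px(P))
  for th in (1.0,1.1,1.15,1.2,1.25,1.3,1.35):
    d=np.sin(th)*jy+np.cos(th)*z
    print(th,px(P+.109*d),px(P+.047*d),px(P+.08*d),P+.08*d)
E
```

```text
pivot [383.35778746 262.76320634]
1.0 [384.09029052 141.0082522 ] [383.62869765 217.73314427] [383.85669373 179.83616776] [0.59099271 0.14096382 0.08422418]
1.1 [384.08668874 133.81167489] [383.63216311 214.22280485] [383.85867277 174.15048313] [0.59115186 0.14493955 0.07728769]
1.15 [384.08157824 130.95861139] [383.6327484  212.69194694] [383.85744818 171.77340496] [0.59122084 0.1466627  0.073679  ]
1.2 [384.07441301 128.59100711] [383.63258216 211.31400967] [383.85481012 169.70676572] [0.59128253 0.14820348 0.06998862]
1.25 [384.06531349 126.69711175] [383.63167777 210.09067783] [383.85081173 167.94847972] [0.59133675 0.14955803 0.06622579]
1.3 [384.05440323 125.26305828] [383.63005106 209.0229857 ] [383.84551017 166.49500793] [0.59138339 0.15072299 0.06239991]
1.35 [384.04180725 124.27323882] [383.62772003 208.11134611] [383.83896578 165.34150746] [0.59142231 0.15169542 0.05852053]
pivot [385.43634734 264.44254271]
1.0 [386.7732989  143.33432329] [385.9308989  219.64341868] [386.34702707 181.94830437] [0.59269271 0.13946382 0.08422418]
1.1 [386.69534853 136.08234249] [385.91034089 216.11700641] [386.30157531 176.22909488] [0.59285186 0.14343955 0.07728769]
1.15 [386.65211856 133.19963151] [385.89827494 214.57730311] [386.27570301 173.83381652] [0.59292084 0.1451627  0.073679  ]
1.2 [386.60645547 130.80134926] [385.88509355 213.19003181] [386.24794183 171.74815519] [0.59298253 0.14670348 0.06998862]
1.25 [386.55865461 128.87593843] [385.870857   211.95691673] [386.21845056 169.97012773] [0.59303675 0.14805803 0.06622579]
1.3 [386.50900241 127.40971706] [385.85562769 210.87903233] [386.18738803 168.49629651] [0.59308339 0.14922299 0.06239991]
1.35 [386.45777426 126.38725296] [385.83946968 209.95683212] [386.15491177 167.3219181 ] [0.59312231 0.15019542 0.05852053]
```

Request:
drive_tool --moves '[{"dx": 0.026, "dy": 0.001, "dz": 0, "roll": 0, "jaw": 0.45}, {"dx": 0.026, "dy": 0.001, "dz": 0, "roll": 0, "jaw": 0.45}, {"dx": 0.026, "dy": 0.0015, "dz": 0.01, "roll": 0, "jaw": 0.45}, {"dx": 0, "dy": 0, "dz": 0.04, "roll": 0, "jaw": 0.45}, {"dx": 0, "dy": 0, "dz": 0.04, "roll": 0, "jaw": 0.45}, {"dx": 0, "dy": 0, "dz": 0.04, "roll": 0, "jaw": 0.45}, {"dx": 0, "dy": 0, "dz": 0.03, "roll": 0, "jaw": 0.45}, {"dx": 0, "dy": 0, "dz": 0.019, "roll": 0, "jaw": 0.45}, {"dx": 0, "dy": 0, "dz": 0, "roll": 0, "jaw": 0.45}]'

```text
time: 15.18
tool_pos: [0.5932, 0.1436, 0.0625]
tool_rot: [[0.043, 0.999, -0.001], [0.999, -0.043, -0.001], [-0.001, -0.001, -1.0]]
ft_force: [-0.3, 1.0, 0.3]
opening: 0.0478
grip_force: 0.0
```

Request:
drive_tool --moves '[{"dx": 0, "dy": 0, "dz": 0, "roll": 0, "jaw": 0.6}, {"dx": 0, "dy": 0, "dz": 0, "roll": 0, "jaw": 0.75}, {"dx": 0, "dy": 0, "dz": 0, "roll": 0, "jaw": 0.9}, {"dx": 0, "dy": 0, "dz": 0, "roll": 0, "jaw": 0.9}]' --grip_force 20

```text
time: 15.68
tool_pos: [0.5935, 0.1447, 0.0632]
tool_rot: [[0.042, 0.999, 0.0], [0.999, -0.042, -0.0], [-0.0, 0.0, -1.0]]
ft_force: [-13.1, 1.3, 4.7]
opening: 0.016
grip_force: 8.8
```

```bash
python3 f.py 3
```

```text
15.825 [0.5933 0.1448 0.0632] F [-2.64 -0.59  2.42] sd [0.35 0.9  0.84] op 0.015849764887564514
```

```bash
python3 - <<'E'
import numpy as np
t=np.linspace(1.245,0,16);r=75.7
print(np.round(np.c_[r*np.diff(np.sin(t)),-r*np.diff(np.cos(t))],1).tolist())
E
```

```text
[[-2.3, -5.9], [-2.7, -5.7], [-3.2, -5.4], [-3.6, -5.1], [-4.0, -4.8], [-4.4, -4.5], [-4.8, -4.1], [-5.1, -3.7], [-5.4, -3.2], [-5.6, -2.8], [-5.8, -2.3], [-6.0, -1.8], [-6.1, -1.3], [-6.2, -0.8], [-6.3, -0.3]]
```

Request:
drive_tool --moves '[{"dx": -0.0023, "dy": 0, "dz": -0.0059, "roll": 0, "jaw": 0.9}, {"dx": -0.0027, "dy": 0, "dz": -0.0057, "roll": 0, "jaw": 0.9}, {"dx": -0.0032, "dy": 0, "dz": -0.0054, "roll": 0, "jaw": 0.9}, {"dx": -0.0036, "dy": 0, "dz": -0.0051, "roll": 0, "jaw": 0.9}, {"dx": -0.004, "dy": 0, "dz": -0.0048, "roll": 0, "jaw": 0.9}, {"dx": -0.0044, "dy": 0, "dz": -0.0045, "roll": 0, "jaw": 0.9}, {"dx": -0.0048, "dy": 0, "dz": -0.0041, "roll": 0, "jaw": 0.9}]'

```text
time: 16.7
tool_pos: [0.5923, 0.1198, 0.0988]
tool_rot: [[0.042, 0.999, -0.0], [0.999, -0.042, 0.0], [0.0, -0.0, -1.0]]
ft_force: [0.6, 4.1, -5.5]
opening: 0.0159
grip_force: 20.0
```

Request:
drive_tool --moves '[{"dx": -0.0051, "dy": 0, "dz": -0.0037, "roll": 0, "jaw": 0.9}, {"dx": -0.0054, "dy": 0, "dz": -0.0032, "roll": 0, "jaw": 0.9}, {"dx": -0.0056, "dy": 0, "dz": -0.0028, "roll": 0, "jaw": 0.9}, {"dx": -0.0058, "dy": 0, "dz": -0.0023, "roll": 0, "jaw": 0.9}, {"dx": -0.006, "dy": 0, "dz": -0.0018, "roll": 0, "jaw": 0.9}, {"dx": -0.0061, "dy": 0, "dz": -0.0013, "roll": 0, "jaw": 0.9}]'

```text
time: 17.45
tool_pos: [0.591, 0.0867, 0.1142]
tool_rot: [[0.041, 0.999, 0.001], [0.999, -0.041, 0.002], [0.002, 0.001, -1.0]]
ft_force: [-0.3, 7.4, -3.1]
opening: 0.0156
grip_force: 20.0
```

Request:
drive_tool --moves '[{"dx": -0.004, "dy": 0, "dz": -0.0004, "roll": 0, "jaw": 0.9}, {"dx": -0.004, "dy": 0, "dz": -0.0002, "roll": 0, "jaw": 0.9}, {"dx": -0.003, "dy": 0, "dz": -0.0001, "roll": 0, "jaw": 0.9}]'

```text
time: 17.82
tool_pos: [0.5906, 0.0763, 0.1155]
tool_rot: [[0.041, 0.999, 0.001], [0.999, -0.041, 0.002], [0.002, 0.001, -1.0]]
ft_force: [-2.8, 8.8, 3.0]
opening: 0.016
grip_force: 20.0
```

Request:
drive_tool --moves '[{"dx": -0.0015, "dy": 0, "dz": 0, "roll": 0, "jaw": 0.9}, {"dx": -0.0015, "dy": 0, "dz": 0, "roll": 0, "jaw": 0.9}]'

```text
time: 18.08
tool_pos: [0.5905, 0.0734, 0.1156]
tool_rot: [[0.041, 0.999, 0.001], [0.999, -0.041, 0.002], [0.002, 0.001, -1.0]]
ft_force: [-2.3, 8.2, 3.6]
opening: 0.0158
grip_force: 20.0
```

Request:
drive_tool --moves '[{"dx": -0.001, "dy": 0, "dz": 0, "roll": 0, "jaw": 0.9}, {"dx": -0.001, "dy": 0, "dz": 0, "roll": 0, "jaw": 0.9}]'

```text
time: 18.32
tool_pos: [0.5904, 0.0714, 0.1156]
tool_rot: [[0.041, 0.999, 0.001], [0.999, -0.041, 0.002], [0.002, 0.001, -1.0]]
ft_force: [-2.2, 9.0, 2.8]
opening: 0.0161
grip_force: 20.0
```

Request:
drive_tool --moves '[{"dx": -0.001, "dy": 0, "dz": 0, "roll": 0, "jaw": 0.9}, {"dx": 0, "dy": 0, "dz": 0, "roll": 0, "jaw": 0.9}]'

```text
time: 18.58
tool_pos: [0.5904, 0.0702, 0.1156]
tool_rot: [[0.041, 0.999, 0.001], [0.999, -0.041, 0.002], [0.002, 0.001, -1.0]]
ft_force: [-2.6, 7.9, 2.7]
opening: 0.016
grip_force: 20.0
```

Request:
drive_tool --moves '[{"dx": -0.001, "dy": 0, "dz": 0, "roll": 0, "jaw": 0.9}, {"dx": -0.001, "dy": 0, "dz": 0, "roll": 0, "jaw": 0.9}]'

```text
time: 18.82
tool_pos: [0.5903, 0.0684, 0.1155]
tool_rot: [[0.041, 0.999, 0.001], [0.999, -0.041, 0.002], [0.002, 0.001, -1.0]]
ft_force: [-3.3, 8.6, 1.5]
opening: 0.0158
grip_force: 20.0
```

Request:
drive_tool --moves '[{"dx": -0.001, "dy": 0, "dz": 0, "roll": 0, "jaw": 0.9}, {"dx": -0.001, "dy": 0, "dz": 0, "roll": 0, "jaw": 0.9}]'

```text
time: 19.08
tool_pos: [0.5902, 0.0663, 0.1155]
tool_rot: [[0.041, 0.999, 0.001], [0.999, -0.041, 0.002], [0.002, 0.001, -1.0]]
ft_force: [-2.4, 7.8, 1.9]
opening: 0.0158
grip_force: 20.0
```

```bash
python3 - <<'E'
from h import *
import cv2
a=r.get_image("wrist");b=r.get_image("side")[150:260,220:340];t=r.get_image("top")[138:228,188:318]
b=cv2.resize(b,(400,366),interpolation=cv2.INTER_CUBIC);a=cv2.resize(a,(400,300));t=cv2.resize(t,(400,277),interpolation=cv2.INTER_CUBIC)
im=np.zeros((600,800,3),np.uint8);im[:300,:400]=a;im[:366,400:]=b;im[310:587,:400]=t
cv2.imwrite("pics/m6.png",cv2.cvtColor(im,cv2.COLOR_RGB2BGR))
E
```

```text
(no output)
```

View pics/m6.png

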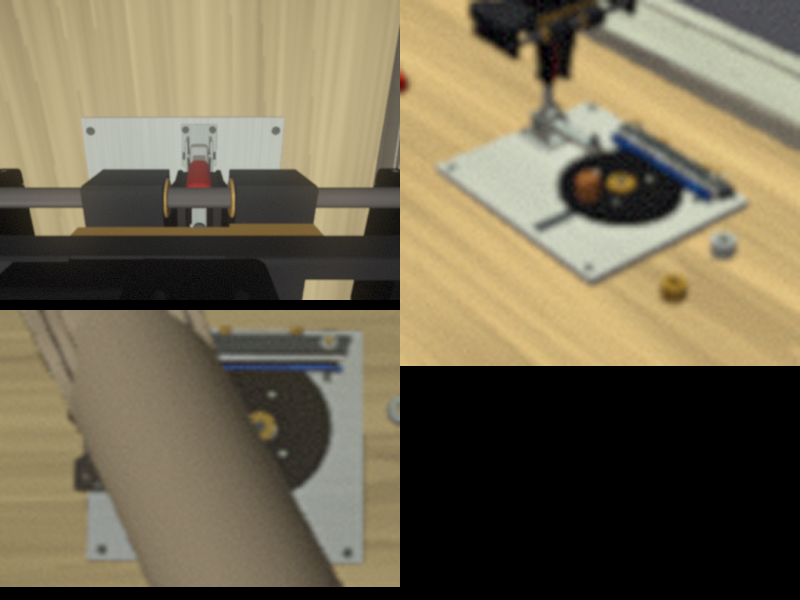

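The side crop shows the arm nearly level over the plate and the handle upright in the jaws. The push force has stayed flat, so the pads may be slipping on the handle. I'll grip harder and press on.

Request:
drive_tool --moves '[{"dx": 0, "dy": 0, "dz": 0, "roll": 0, "jaw": 0.9}, {"dx": -0.001, "dy": 0, "dz": 0, "roll": 0, "jaw": 0.9}, {"dx": -0.001, "dy": 0, "dz": 0, "roll": 0, "jaw": 0.9}]' --grip_force 55

```text
time: 19.6
tool_pos: [0.5902, 0.0656, 0.1155]
tool_rot: [[0.04, 0.999, 0.001], [0.999, -0.04, 0.004], [0.004, 0.001, -1.0]]
ft_force: [-0.9, 13.1, -0.3]
opening: 0.0155
grip_force: 55.0
```

Request:
drive_tool --moves '[{"dx": -0.001, "dy": 0, "dz": 0, "roll": 0, "jaw": 0.9}, {"dx": -0.001, "dy": 0, "dz": 0, "roll": 0, "jaw": 0.9}]'

```text
time: 19.85
tool_pos: [0.5902, 0.0651, 0.1155]
tool_rot: [[0.039, 0.999, 0.002], [0.999, -0.039, 0.006], [0.006, 0.002, -1.0]]
ft_force: [0.1, 16.5, -1.6]
opening: 0.0154
grip_force: 55.0
```

Request:
drive_tool --moves '[{"dx": -0.001, "dy": 0, "dz": 0, "roll": 0, "jaw": 0.9}, {"dx": -0.001, "dy": 0, "dz": 0, "roll": 0, "jaw": 0.9}, {"dx": 0, "dy": 0, "dz": 0, "roll": 0, "jaw": 0.9}]'

```text
time: 20.23
tool_pos: [0.5902, 0.0633, 0.1154]
tool_rot: [[0.039, 0.999, 0.002], [0.999, -0.039, 0.006], [0.006, 0.002, -1.0]]
ft_force: [1.1, 15.9, -2.4]
opening: 0.0154
grip_force: 55.0
```

Request:
drive_tool --moves '[{"dx": 0.003, "dy": 0, "dz": 0, "roll": 0, "jaw": 0.9}, {"dx": 0.003, "dy": 0, "dz": 0, "roll": 0, "jaw": 0.6}, {"dx": 0, "dy": 0, "dz": 0, "roll": 0, "jaw": 0.45}, {"dx": 0, "dy": 0, "dz": 0, "roll": 0, "jaw": 0.45}, {"dx": 0, "dy": 0, "dz": -0.03, "roll": 0, "jaw": 0.45}, {"dx": 0, "dy": 0, "dz": -0.05, "roll": 0, "jaw": 0.45}, {"dx": -0.02, "dy": 0, "dz": -0.03, "roll": 0, "jaw": 0.45}, {"dx": -0.05, "dy": 0, "dz": 0, "roll": 0, "jaw": 0.45}, {"dx": 0, "dy": 0, "dz": 0, "roll": 0, "jaw": 0.45}]'

```text
time: 21.35
tool_pos: [0.5873, -0.011, 0.2243]
tool_rot: [[0.049, 0.999, 0.0], [0.999, -0.049, -0.003], [-0.003, 0.0, -1.0]]
ft_force: [0.4, 0.6, -0.6]
opening: 0.048
grip_force: 0.0
```

```bash
python3 - <<'E'
from h import *
import cv2
s=r.get_state();print(s["time"],s["tool_pos"],s["ft_force"])
c=r.camera_info("wrist");a=r.get_image("wrist");np.savez("w7.npz",**c)
cv2.imwrite("pics/w7.png",cv2.cvtColor(cv2.resize(a,(768,576),interpolation=cv2.INTER_CUBIC),cv2.COLOR_RGB2BGR))
E
```

```text
21.35 [ 0.58734177 -0.01097772  0.22431367] [ 0.41614433  0.5591963  -0.55601886]
```

View pics/w7.png

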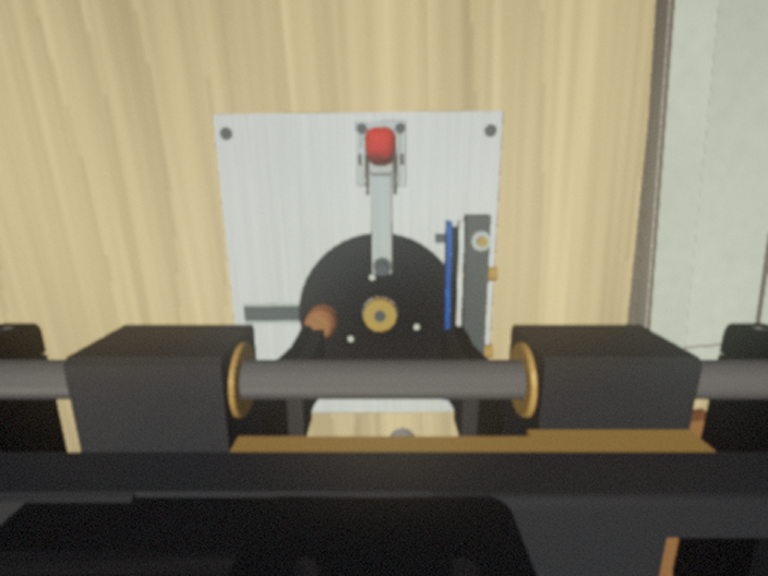

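Everything is in place: the plate touches the blue facing, the clamp arm is down and the red handle is seen end on at (380,128–165). I'll work out the clamp angle from its outline.

```bash
python3 - <<'E'
from h import *
import cv2
a=cv2.imread("pics/w7.png").astype(int);m=(a[...,2]>130)&(a[...,1]<90)&(a[...,0]<90)
m[330:]=0;ys,xs=np.nonzero(m);print("red box",xs.min(),xs.max(),ys.min(),ys.max())
c=dict(np.load("w7.npz"));K=c["intrinsics"];R=c["R"];t=c["t"]
jy=np.array([.042,.9991,0]);jx=np.array([.9991,-.042,0]);z=np.array([0,0,1.])
def px(X):
    q=K@(R@X+t);q=q[:2]/q[2];return (q+.5)*1.5-.5
for P in([.5905,.0722,.041],[.5905,.0737,.041]):
  P=np.array(P)
  for th in(-.01,.03,.06,.1,.15,.2):
    d=np.sin(th)*jy+np.cos(th)*z;n=np.cos(th)*jy-np.sin(th)*z
    q=np.array([px(P+l*d+i*.008*n+j*.008*jx) for l in(.047,.109) for i in(-1,1) for j in(-1,1)])
    f=px(P-.09*n) 
    print(P[1],th,q.min(0).round(1),q.max(0).round(1))
# reference: jig back corners & pivot base
C=[ray("wrist",((u+.5)/1.5-.5,(v+.5)/1.5-.5),zz,c) for u,v,zz in[(215,114,.015),(502,112,.015),(379,315,.026),(446,222,.027),(443,328,.027),(320,321,.054)]]
print(np.round(C,4))
E
```

```text
red box 367 393 129 158
0.0722 -0.01 [362.9 135.4] [395.3 170.8]
0.0722 0.03 [362.7 126.1] [395.3 167.7]
0.0722 0.06 [362.6 119.1] [395.3 165.4]
0.0722 0.1 [362.5 109.9] [395.3 162.3]
0.0722 0.15 [362.4  98.4] [395.3 158.4]
0.0722 0.2 [362.3  87.2] [395.3 154.5]
0.0737 -0.01 [362.7 132.2] [395.2 168.3]
0.0737 0.03 [362.5 122.8] [395.2 165.3]
0.0737 0.06 [362.4 115.8] [395.2 163. ]
0.0737 0.1 [362.3 106.6] [395.2 159.9]
0.0737 0.15 [362.2  95.1] [395.2 156. ]
0.0737 0.2 [362.1  83.9] [395.1 152. ]
[[ 0.4619  0.1146  0.015 ]
 [ 0.6876  0.1048  0.015 ]
 [ 0.5827 -0.0542  0.026 ]
 [ 0.641   0.0224  0.027 ]
 [ 0.6374 -0.0684  0.027 ]
 [ 0.5364 -0.0478  0.054 ]]
```

Request:
drive_tool --moves '[{"dx": 0.04, "dy": 0, "dz": 0, "roll": 0, "jaw": 1}, {"dx": 0.04, "dy": -0.002, "dz": 0, "roll": 0, "jaw": 1}, {"dx": 0.036, "dy": 0, "dz": 0, "roll": 0, "jaw": 1}, {"dx": 0, "dy": 0, "dz": 0.01, "roll": 0, "jaw": 1}, {"dx": 0, "dy": 0, "dz": 0.04, "roll": 0, "jaw": 1}, {"dx": 0, "dy": 0, "dz": 0.04, "roll": 0, "jaw": 1}, {"dx": 0, "dy": 0, "dz": 0.012, "roll": 0, "jaw": 1}, {"dx": 0, "dy": 0, "dz": 0, "roll": 0, "jaw": 1}]' --grip_force 40

```text
time: 22.4
tool_pos: [0.59, 0.1105, 0.1222]
tool_rot: [[0.042, 0.999, -0.001], [0.999, -0.042, -0.0], [-0.0, -0.001, -1.0]]
ft_force: [1.1, 0.1, 0.0]
opening: 0.0004
grip_force: 0.0
```

Request:
drive_tool --moves '[{"dx": -0.003, "dy": 0, "dz": 0, "roll": 0, "jaw": 1}, {"dx": -0.003, "dy": 0, "dz": 0, "roll": 0, "jaw": 1}, {"dx": -0.002, "dy": 0, "dz": 0, "roll": 0, "jaw": 1}]'

```text
time: 22.78
tool_pos: [0.5902, 0.1024, 0.123]
tool_rot: [[0.042, 0.999, 0.001], [0.999, -0.042, -0.0], [-0.0, 0.001, -1.0]]
ft_force: [0.2, -0.5, -0.2]
opening: 0.0007
grip_force: 0.0
```

Request:
drive_tool --moves '[{"dx": -0.003, "dy": 0, "dz": 0, "roll": 0, "jaw": 1}, {"dx": -0.003, "dy": 0, "dz": 0, "roll": 0, "jaw": 1}, {"dx": -0.003, "dy": 0, "dz": 0, "roll": 0, "jaw": 1}]'

```text
time: 23.15
tool_pos: [0.5894, 0.0939, 0.1223]
tool_rot: [[0.042, 0.999, 0.0], [0.999, -0.042, 0.0], [0.0, 0.0, -1.0]]
ft_force: [-1.6, 3.2, 0.9]
opening: 0.0003
grip_force: 1.5
```

Request:
drive_tool --moves '[{"dx": -0.0015, "dy": 0, "dz": 0, "roll": 0, "jaw": 1}, {"dx": -0.0015, "dy": 0, "dz": 0, "roll": 0, "jaw": 1}]'

```text
time: 23.4
tool_pos: [0.5893, 0.0918, 0.1225]
tool_rot: [[0.041, 0.999, 0.001], [0.999, -0.041, 0.001], [0.001, 0.001, -1.0]]
ft_force: [0.3, 6.6, 1.7]
opening: 0.0003
grip_force: 3.2
```

Request:
drive_tool --moves '[{"dx": -0.0015, "dy": 0, "dz": 0, "roll": 0, "jaw": 1}, {"dx": -0.0015, "dy": 0, "dz": 0, "roll": 0, "jaw": 1}]'

```text
time: 23.65
tool_pos: [0.5892, 0.091, 0.1227]
tool_rot: [[0.039, 0.999, 0.001], [0.999, -0.039, 0.004], [0.004, 0.001, -1.0]]
ft_force: [1.7, 13.3, -1.0]
opening: 0.0004
grip_force: 6.8
```

Request:
drive_tool --moves '[{"dx": -0.001, "dy": 0, "dz": 0, "roll": 0, "jaw": 1}, {"dx": -0.001, "dy": 0, "dz": 0, "roll": 0, "jaw": 1}]'

```text
time: 23.9
tool_pos: [0.5892, 0.0909, 0.1227]
tool_rot: [[0.038, 0.999, 0.002], [0.999, -0.038, 0.006], [0.007, 0.002, -1.0]]
ft_force: [3.5, 18.3, -3.7]
opening: 0.0004
grip_force: 9.2
```

Request:
drive_tool --moves '[{"dx": -0.001, "dy": 0, "dz": 0, "roll": 0, "jaw": 1}, {"dx": -0.001, "dy": 0, "dz": 0, "roll": 0, "jaw": 1}]'

```text
time: 24.15
tool_pos: [0.5892, 0.0909, 0.1227]
tool_rot: [[0.036, 0.999, 0.003], [0.999, -0.036, 0.009], [0.009, 0.002, -1.0]]
ft_force: [5.6, 24.4, -5.6]
opening: 0.0004
grip_force: 12.0
```

The handle stays put as the force rises from 13 to 24 N, so the clamp is on its stop. I'll back away now.

Request:
drive_tool --moves '[{"dx": 0.003, "dy": 0, "dz": 0, "roll": 0, "jaw": 1}, {"dx": 0.005, "dy": 0, "dz": 0, "roll": 0, "jaw": 1}, {"dx": 0.01, "dy": 0, "dz": 0, "roll": 0, "jaw": 1}, {"dx": 0.02, "dy": 0, "dz": -0.01, "roll": 0, "jaw": 1}, {"dx": 0, "dy": 0, "dz": -0.04, "roll": 0, "jaw": 1}, {"dx": 0, "dy": 0, "dz": -0.05, "roll": 0, "jaw": 1}, {"dx": -0.04, "dy": 0, "dz": 0, "roll": 0, "jaw": 1}, {"dx": -0.05, "dy": 0, "dz": 0, "roll": 0, "jaw": 1}, {"dx": -0.045, "dy": 0, "dz": 0, "roll": 0, "jaw": 1}, {"dx": 0, "dy": 0, "dz": 0, "roll": 0, "jaw": 1}]'

```text
time: 25.4
tool_pos: [0.5851, -0.0169, 0.2227]
tool_rot: [[0.048, 0.999, 0.0], [0.999, -0.048, -0.002], [-0.002, 0.0, -1.0]]
ft_force: [0.3, 0.4, -0.6]
opening: 0.0007
grip_force: 0.0
```

```bash
python3 - <<'E'
from h import *
import cv2
s=r.get_state();print(s["time"],s["tool_pos"],s["ft_force"])
c=r.camera_info("wrist");b=cv2.cvtColor(r.get_image("wrist"),cv2.COLOR_RGB2BGR)
a=cv2.resize(b,(768,576),interpolation=cv2.INTER_CUBIC).astype(int)
m=(a[...,2]>130)&(a[...,1]<90)&(a[...,0]<90);m[330:]=0;ys,xs=np.nonzero(m);print("red",xs.min(),xs.max(),ys.min(),ys.max())
K=c["intrinsics"];R=c["R"];t=c["t"]
def px(X):
    q=K@(R@X+t);q=q[:2]/q[2];return (q+.5)*1.5-.5
P=np.array([.5905,.0730,.041])
for th in(-.01,.03,.06):
    d=np.array([.042*np.sin(th),np.sin(th),np.cos(th)]);print(th,px(P+.109*d+[0,.008,0]))
# gap between plate flat and facing: scan rows for blue start & colours left of it
for y in(-.02,-.04):
    v=int(round(px(np.array([.639,y,.023]))[1]));u=int(px(np.array([.639,y,.023]))[0]);print(v,u,a[v,u-14:u+10:2].tolist())
E
```

```text
25.4 [ 0.58509653 -0.01688013  0.22273718] [ 0.28469092  0.41203352 -0.64131024]
red 370 398 124 153
-0.01 [382.5519333  120.58065166]
0.03 [382.49894453 110.94497441]
0.06 [382.45922003 103.70086858]
266 446 [[54, 58, 58], [59, 64, 61], [59, 62, 63], [59, 63, 64], [57, 60, 61], [58, 61, 62], [60, 65, 65], [66, 64, 64], [118, 81, 65], [155, 100, 70], [149, 96, 69], [108, 81, 69]]
289 446 [[49, 55, 53], [53, 55, 57], [51, 55, 56], [51, 55, 55], [47, 52, 53], [49, 53, 55], [48, 55, 55], [70, 57, 55], [128, 83, 61], [159, 97, 62], [151, 93, 63], [97, 70, 60]]
```

The clamp reads closed, and the plate's black runs straight into the blue facing with no light gap. Handing in.

```bash
python3 -c "
from cell import r
print(r.sign_off())"
```

```text
the job is handed in; nothing more can be done
None
```

Handed in at about 25 s: the plate is turned flush against the bar and was pressed home with about 7 N on it (estimated: 9 N push less sliding friction), the clamp is closed onto its stop, and the robot is clear of everything.

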